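Full choke, then prime

TASK

Get the carburettor on the bench stand ready for a cold start: with the fingertips, push the black-knobbed choke lever past its half-choke click all the way to the full-choke stop, where it stays by itself. Then press the round primer button right down and let it come up again. Do not pinch the lever's knob between the fingers, do not lift or shove the heavy stand, and leave the piston, bearing and tape roll where they are.

Things in the scene. Friction and masses are not known exactly. Their poses are not given: they have to be found in the camera images.
- stand: loose dark steel base plate, 180 x 170 x 12 mm (4.7 kg), with a carburettor, its air horn, the choke lever and primer pump on it. Origin at its underside; the plate spans x -100 to +80, y -115 to +55 mm. z up, -x the side on which the choke lever projects (roughly to the robot), +y the lever's open side. Highest part: the carburettor's black cap, 121 mm high, at x +45, y 0, radius 26 mm
- choke_pivot (a point): point on the lever's upright pivot axis, 116 mm above the bench (mid-height of the knob); axes parallel to the stand's. Under the lever a flat quadrant plate (top 98 mm above the bench) reaches 62 mm from this axis; on it two stop pins, 107 mm high, stand 44 mm from the axis
- choke_knob (a point): centre of the black upright knob at the end of the choke lever, 75 mm from the pivot axis; a block 20 mm along the lever, 14 mm thick across it, from 100 to 132 mm above the bench. Turns with the lever: its -x axis points outward along the lever, its -y axis the way the knob moves as the choke joint grows
- choke (a joint): lever angle in rad, counter-clockwise from above: 0 = open (start; stop 0.6 rad to the +y side of the stand's -x axis), 0.6 = half choke, a sprung click along the stand's -x axis, 1.2 = full choke, hard stop on the -y side. 2 to 4 N at the knob push it out of a click (play about 0.05); let go below 0.9 it springs back to half choke, above 0.95 it snaps to 1.15 or more and stays
- choke_face_near_open: the half of the knob that faces the open side (the side to push on for more choke): origin at the middle of that half, 3.6 mm from the knob's middle plane
- choke_face_near_full: the other half of the knob, facing the full-choke side, origin 3.6 mm from the middle plane
- primer_top (a point): centre of the top of the round black primer button, 28 mm in diameter, 92 mm above the bench and 10 mm above its 44 mm wide collar, on an upright aluminium pump at x +20, y -80 mm of the stand; pressed straight down
- primer (a joint): travel of the primer button in m: 0 up, 0.006 fully down (5 N); springs back up
- piston: loose aluminium piston, 66 mm across, 57 mm high, origin at its underside; bystander, leave alone
- bearing: loose ball bearing, 62 mm across, 16 mm high, origin at its underside; bystander, leave alone
- tape: loose roll of black tape, 58 mm across, 19 mm high, origin at its underside; bystander, leave alone

How it is judged:
By the outcome, as a careful person would: the job done as asked, in the order asked, and still so for the second after the job is handed in, with the robot touching nothing.
It also fails if it takes over 45 s, if anything falls off the work surface, if the arm or the gripper's body presses on something with over 40 N, if the wrist force passes 120 N, or if a joint passes its speed limit or range.

ROBOT

A 6-joint arm with a two-finger parallel gripper is mounted at the origin on a cart in front of the work surface, level with it; the furniture and walls round the work are solid. World frame = base frame: x ahead of the robot, y to its left, z up, the work surface at z = 0. Lengths are in mm, angles in rad, forces in N, time in s.
With the tool pointing down it reaches from about 275 to 750 mm from the base axis. Payload 10.2 kg.
Tool frame: the origin (TCP) lies midway between the tips of the shut fingers; the grasp point (between the pads) lies grasp_offset behind it (grasp_offset is the distance from the TCP to the grasp point, in mm); x points along the fingers, z is the direction in which the jaws open and shut, and the axes are right-handed (so a half turn about x gives the same grasp; the last joint's range is limited). The gripper opens to 85 mm and grips with 20 to 120 N. Pads are 22 mm wide; open, the fingers measure 114 mm over their backs; the gripper's body (76 mm by 85 mm) begins 54 mm behind the grasp point. The pads swing forward as they close: fully open they stand 13 mm farther back than shut.
Start: joints at [-1.332, 0.313, 1.498, -0, 1.331, -0.223], TCP at [233.908, -470.019, 231.294] pointing down, gripper open.
Joint ranges: [-2.94, 2.94], [-0.97, 2.17], [0.19, 2.56], [-1.23, 4.37], [0.02, 3.11], [-2.88, 2.88]. Speed limits (rad/s): [2.39, 2.39, 3.01, 3.14, 3.14, 3.14].

INTERFACE

Orientations are given as a unit quaternion [w, x, y, z].
In Python, from rig import sense, capture, calibration, finish_job, grasp_offset gives the robot as it stands.
- The arm moves only by the shell command python3 -m jog 'ROWS' [FORCE]. ROWS is JSON, a list of rows, each an object with "linear": the shift along the tool's x, y, z scaled (see below), a list of three; "rotation": the turn, a rotation vector about the tool's x, y, z scaled (see below), a list of three; "grip": the finger opening in mm, from 0 to 85.4. A call has 1 to 20 rows; each row is the pose to reach, as a shift and turn from the pose measured when the call began, along the tool's axes at that moment; what a row does not reach only later rows make up. The controller multiplies each number of a shift by 0.3 m and each number of a turn by 0.5 rad. A row lasts 1/12 s, in which the tool goes at most 41.7 mm and 7.16 degrees, less where a joint would pass 70% of its speed; a pose out of reach is approached as far as the arm can. A call with a number of a shift or a turn outside -1 to 1 is refused whole. A call with a gripper value outside its range is refused whole. The fingers move at their own pace and stop on an object; FORCE is the grip in N (left out, the last holds). Time passes only in rows, so rows that repeat a pose let the fingers close. It gives the time, the measured TCP pose, the force and the opening at its end, in the units of the state.
- sense(): the state, without advancing time (a new reading comes with each control period).
- capture(name): name is "scene" or "side" or "wrist"; returns (picture, depth): 400x640x3 uint8, red, green, blue; 400x640 float32, mm along the optical axis (not along the pixel's ray), 0 where there is no reading.
- calibration(name): a dict with "intrinsics" (3x3 intrinsics, pixels), "dist" ([k1, k2, p1, p2, k3] as OpenCV has them; the pictures are not rectified), "world_from_camera" (4x4, takes a point from camera to world coordinates). Camera axes: x right, y up, looking along -z (the intrinsics and any distortion apply to the point x, -y, -z); pixel columns grow to the right and rows downward; lengths in mm; the calibration is good to about 2 mm. A picture is of the moment at which its call begins: read the wrist's pose just before it. calibration takes no time and is no camera call; for the wrist camera it gives the pose at the moment of the call.
- finish_job(): hands the job in, once; it reports no verdict.
The state is a dict: "time_s": time; "joints": joint angles; "dq": joint speeds; "tau": joint torques, N m; "eef_pos": TCP position; "ee_rot": TCP orientation; "force": force on the tool from outside, world axes, zero at the start; "wrist_torque": the same for the moment, N m; "grip_width": opening from 0.0 (shut) to 1.0 (fully open).
Only numpy, scipy, OpenCV 4.12 (cv2) and the standard library are available. Lean on these libraries where they do the work, as an engineer would, in place of code of your own. Each camera call takes 0.05 s, during which the arm holds its last target.

## Working session

There is one attempt and no reset: what is moved stays moved. The work goes in short steps, Python scripts to look and compute and a shell command to move; the robot and the scene stay as the last step left them, time stands still between calls to the robot, and variables do not carry over. Pictures are saved under pics/ and viewed, and the job is handed in when it is done.

```bash
ls; mkdir -p pics
python3 - <<'E'
from rig import sense,capture,calibration,grasp_offset
import cv2
print(sense(),grasp_offset)
for n in ["scene","side"]:
    p,d=capture(n); cv2.imwrite(f"pics/{n}0.png",p[:,:,::-1]); import numpy as np; np.save(f"pics/{n}0.npy",d)
    print(calibration(n))
E
```

```text
pics
{'time_s': 0.0, 'joints': array([-1.33240670e+00,  3.13443471e-01,  1.49846769e+00,  3.92287686e-05,
        1.33098280e+00, -2.23396457e-01]), 'dq': array([ 0.00151382, -0.00067219,  0.0029933 ,  0.00071229,  0.00330582,
       -0.0014234 ]), 'tau': array([ 1.19086108e-03, -4.12260246e+01, -2.59743404e+01, -9.20732350e-05,
        4.16219162e-03, -3.96527611e-06]), 'eef_pos': array([ 233.84879417, -469.7492856 ,  230.72689293]), 'ee_rot': array([ 0.60083452,  0.37264293,  0.60147112, -0.37197798]), 'force': array([0.29449889, 0.02312108, 0.10592142]), 'wrist_torque': array([-0.02944338, -0.02085361, -0.00502828]), 'grip_width': 0.9985981206139084} 18.700000000000003
{'intrinsics': array([[384.57595218,   0.        , 321.65321373],
       [  0.        , 384.57595218, 203.00776334],
       [  0.        ,   0.        ,   1.        ]]), 'dist': array([-0.08025466,  0.        ,  0.        ,  0.        ,  0.        ]), 'world_from_camera': array([[-5.53391908e-01,  5.26346345e-01, -6.45536150e-01,
        -7.71322849e+00],
       [-8.32849684e-01, -3.59815978e-01,  4.20587525e-01,
         3.33990475e+02],
       [-1.08995145e-02,  7.70384312e-01,  6.37486638e-01,
         6.64665733e+02],
       [ 0.00000000e+00,  0.00000000e+00,  0.00000000e+00,
         1.00000000e+00]])}
{'intrinsics': array([[508.29113815,   0.        , 323.55642602],
       [  0.        , 508.29113815, 200.13345735],
       [  0.        ,   0.        ,   1.        ]]), 'dist': array([0.00396404, 0.        , 0.        , 0.        , 0.        ]), 'world_from_camera': array([[-9.99679855e-01, -2.53013768e-02,  1.67560160e-04,
         5.46191215e+02],
       [ 1.75666844e-02, -6.89278672e-01,  7.24283317e-01,
         7.80986974e+02],
       [-1.82098695e-02,  7.24054385e-01,  6.89502465e-01,
         8.28172025e+02],
       [ 0.00000000e+00,  0.00000000e+00,  0.00000000e+00,
         1.00000000e+00]])}
```

View pics/scene0.png

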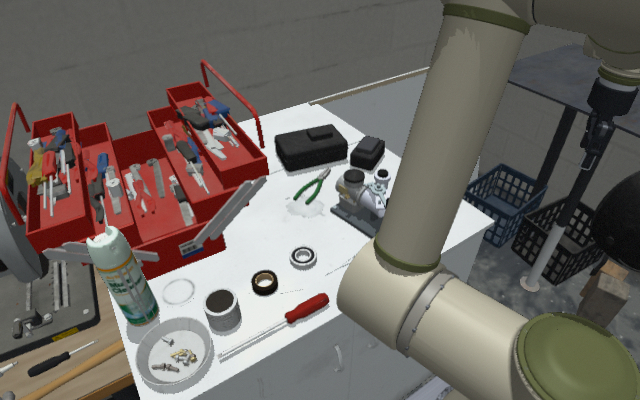

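View pics/side0.png

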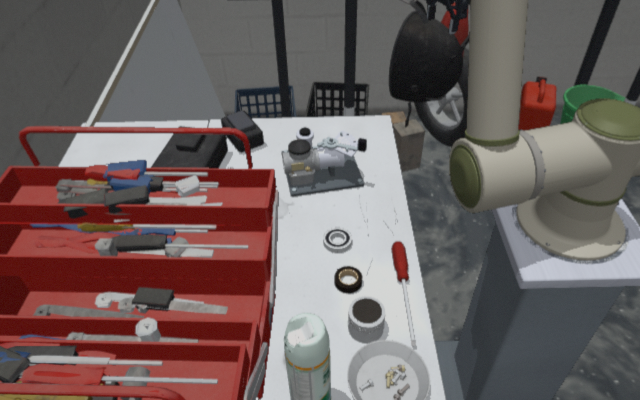

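The side view shows the stand near (322,165), with the lever knob at about (362,145), the cap at (300,148) and the primer at (305,132). The bearing is at (338,240), tape at (348,278) and piston at (366,317). In the scene view the arm covers part of the stand. I'll enlarge it.

Run:
```python
import cv2
p=cv2.imread("pics/side0.png")
c=p[115:205,265:385]; cv2.imwrite("pics/side0c.png",cv2.resize(c,None,fx=6.5,fy=6.5,interpolation=cv2.INTER_CUBIC))
```

```text
(no output)
```

View pics/side0c.png

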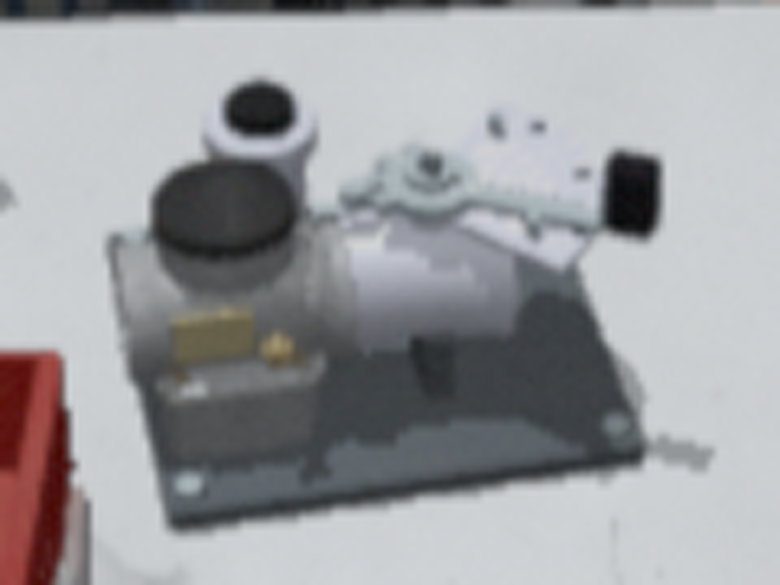

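The crop shows these points:
- **Cap top:** (225,203)
- **Primer top:** (260,106)
- **Pivot screw:** (432,162)
- **Knob:** x from 605 to 660, y from 150 to 235
- **Plate top corners:** (170,518), (640,452) and (110,238)

```bash
cat > h.py <<'E'
import numpy as np,cv2
from rig import calibration
def ray(cal,uv,z):
    K=np.array(cal["intrinsics"]);T=np.array(cal["world_from_camera"])
    x,y=cv2.undistortPoints(np.array([[uv]],float),K,np.array(cal["dist"]))[0,0]
    r=T[:3,:3]@np.array([x,-y,-1]); t=(z-T[2,3])/r[2]; return T[:3,3]+t*r
def proj(cal,P):
    K=np.array(cal["intrinsics"]);T=np.array(cal["world_from_camera"])
    c=T[:3,:3].T@(np.array(P,float)-T[:3,3]); q=np.array([[[c[0],-c[1],-c[2]]]])
    return cv2.projectPoints(q,np.zeros(3),np.zeros(3),K,np.array(cal["dist"]))[0][0,0]
def deproj(cal,uv,d):
    K=np.array(cal["intrinsics"]);T=np.array(cal["world_from_camera"])
    x,y=cv2.undistortPoints(np.array([[uv]],float),K,np.array(cal["dist"]))[0,0]
    return T[:3,:3]@(np.array([x,-y,-1])*d)+T[:3,3]
E
python3 - <<'E'
from h import *
cal=calibration("side"); d=np.load("pics/side0.npy")
for n,u,v,z in [("cap",225,203,121),("primer",260,106,92),("pivot",432,162,120),("knobtop",633,163,132),("c+x+y",170,518,12),("c-x+y",640,452,12),("c+x-y",110,238,12)]:
    uv=(u/6.5+265-.5+.08,v/6.5+115-.5+.08)
    print(n,np.round(uv,1),ray(cal,uv,z).round(1), deproj(cal,uv,d[int(round(uv[1])),int(round(uv[0]))]).round(1))
E
```

```text
cap [299.2 145.8] [ 598.3 -143.1  121. ] [ 598.4 -144.4  120.1]
primer [304.6 130.9] [ 588.2 -240.4   92. ] [ 588.1 -236.9   94.5]
pivot [331.  139.5] [ 525.2 -165.2  120. ] [ 525.  -172.3  114.7]
knobtop [362.  139.7] [ 455.6 -145.7  132. ] [ 455.8 -143.8  133.4]
c+x+y [290.7 194.3] [623.1 -99.3  12. ] [ 623.2 -100.2   11.1]
c-x+y [363.  184.1] [ 450.1 -128.7   12. ] [ 450.1 -129.2   11.5]
c+x-y [281.5 151.2] [ 651.9 -264.6   12. ] [ 651.6 -261.2   14.6]
```

Run:
```python
from h import *
from rig import sense,capture
from scipy.spatial.transform import Rotation as R
s=sense();q=s["ee_rot"];print(R.from_quat(q,scalar_first=True).as_matrix().round(3),s["eef_pos"])
c=calibration("wrist");print(c["world_from_camera"].round(3),c["intrinsics"],c["dist"])
# overlay in side
cal=calibration("side");p=cv2.imread("pics/side0.png")
S=5;c=cv2.resize(p[105:205,255:395],None,fx=S,fy=S,interpolation=cv2.INTER_CUBIC)
a=np.deg2rad(9.7);ex=np.array([np.cos(a),np.sin(a),0]);ey=np.array([-np.sin(a),np.cos(a),0]);O=np.array([554.5,-166,0])
def W(x,y,z): return O+x*ex+y*ey+np.array([0,0,z])
def dr(pts,col):
    uv=np.array([(proj(cal,P)+.5-[255,105])*S for P in pts]).round().astype(int)
    cv2.polylines(c,[uv],True,col,1)
t=np.linspace(0,2*np.pi,40)
dr([W(-100,-115,12),W(80,-115,12),W(80,55,12),W(-100,55,12)],(0,0,255))
dr([W(45+26*np.cos(k),26*np.sin(k),121) for k in t],(0,255,0))
dr([W(20+14*np.cos(k),-80+14*np.sin(k),92) for k in t],(0,255,255))
dr([W(-30+62*np.cos(k),62*np.sin(k),98) for k in t],(255,0,255))
cv2.imwrite("pics/ov.png",c)
```

```text
[[-0.     0.895  0.446]
 [ 0.001  0.446 -0.895]
 [-1.     0.    -0.001]] [ 233.85715401 -469.78846073  230.79580914]
[[ 4.46000e-01  8.56000e-01  2.62000e-01  2.98865e+02]
 [-8.95000e-01  4.27000e-01  1.29000e-01 -4.37007e+02]
 [-1.00000e-03 -2.92000e-01  9.56000e-01  3.73854e+02]
 [ 0.00000e+00  0.00000e+00  0.00000e+00  1.00000e+00]] [[319.60878623   0.         325.91926   ]
 [  0.         319.60878623 198.05410751]
 [  0.           0.           1.        ]] [-0.00888279  0.          0.          0.          0.        ]
```

View pics/ov.png

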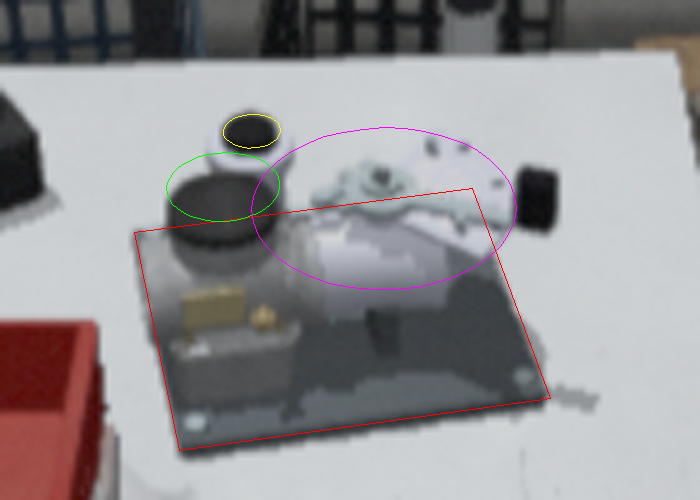

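The overlay agrees for the plate and primer, but the cap appears about 15 mm off. I'll get a close overhead look with the wrist camera.

```bash
python3 -m jog '[{"linear":[0,0.5,-0.25],"rotation":[0.4,0,0],"grip":0},{"linear":[-0.03,0.98,-0.5],"rotation":[0.8,0,0],"grip":0},{"linear":[-0.03,0.98,-0.5],"rotation":[0.8,0,0],"grip":0},{"linear":[-0.03,0.98,-0.5],"rotation":[0.8,0,0],"grip":0},{"linear":[-0.03,0.98,-0.5],"rotation":[0.8,0,0],"grip":0},{"linear":[-0.03,0.98,-0.5],"rotation":[0.8,0,0],"grip":0},{"linear":[-0.03,0.98,-0.5],"rotation":[0.8,0,0],"grip":0},{"linear":[-0.03,0.98,-0.5],"rotation":[0.8,0,0],"grip":0},{"linear":[-0.03,0.98,-0.5],"rotation":[0.8,0,0],"grip":0},{"linear":[-0.03,0.98,-0.5],"rotation":[0.8,0,0],"grip":0},{"linear":[-0.03,0.98,-0.5],"rotation":[0.8,0,0],"grip":0},{"linear":[-0.03,0.98,-0.5],"rotation":[0.8,0,0],"grip":0},{"linear":[-0.03,0.98,-0.5],"rotation":[0.8,0,0],"grip":0},{"linear":[-0.03,0.98,-0.5],"rotation":[0.8,0,0],"grip":0}]' 20
python3 - <<'E'
from h import *
from rig import sense,capture
s=sense();print(s["time_s"],s["eef_pos"],s["joints"])
for n in ["wrist","scene","side"]:
    c=calibration(n); p,d=capture(n); cv2.imwrite(f"pics/{n}1.png",p[:,:,::-1]); np.save(f"pics/{n}1.npy",d); np.save(f"pics/{n}1T.npy",c["world_from_camera"])
E
```

```text
time_s: 1.27
eef_pos: [429.7, -205.5, 239.9]
ee_rot: [0.514, 0.485, 0.515, -0.485]
force: [0.2, -0.2, 0.1]
grip_width: -0.0
1.2667 [ 429.69339846 -205.45931915  239.93449581] [-6.93052909e-01  1.98840701e-01  1.62245392e+00  6.73408690e-04
  1.32145313e+00  8.17709465e-01]
```

View pics/wrist1.png

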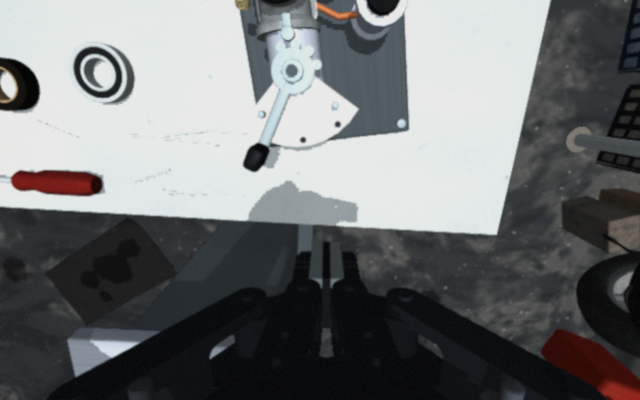

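View pics/scene1.png

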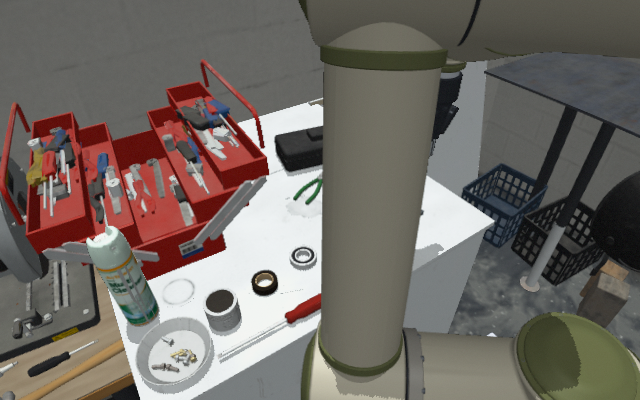

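The wrist view shows the pivot screw at (291,70), the knob near (257,157), the quadrant below the pivot, and the primer at (381,3). The shut fingertips are near (325,245).

Run:
```python
import cv2
p=cv2.imread("pics/wrist1.png")
cv2.imwrite("pics/wrist1c.png",cv2.resize(p[0:180,230:420],None,fx=4,fy=4,interpolation=cv2.INTER_CUBIC)[:600])
cv2.imwrite("pics/wrist1d.png",cv2.resize(p[130:180,230:300],None,fx=10,fy=10,interpolation=cv2.INTER_CUBIC))
```

```text
(no output)
```

View pics/wrist1c.png

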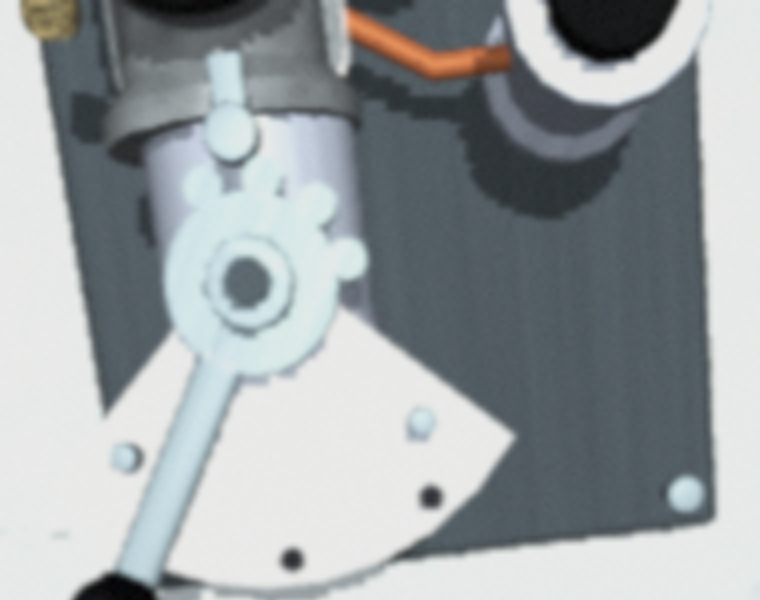

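View pics/wrist1d.png

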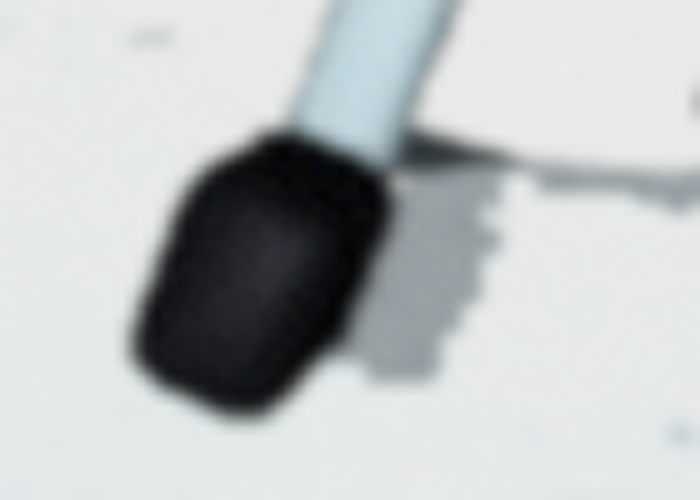

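Run:
```python
from h import *
cal=dict(calibration("wrist")); cal["world_from_camera"]=np.load("pics/wrist1T.npy"); d=np.load("pics/wrist1.npy")
R={}
def f(n,uv,z):
    D=d[int(round(uv[1])),int(round(uv[0]))]
    R[n]=ray(cal,uv,z); print(n,np.round(uv,1),R[n].round(1),deproj(cal,uv,D).round(1))
c=lambda u,v:(u/4+230-.4,v/4-.4)
f("pivot",c(247,283),122); f("pinL",c(124,456),107); f("pinR",c(421,419),107); f("quadcornerR",c(515,437),98);f("corner-x-y",c(714,518),12)
f("primer",c(612,5),92)
k=lambda u,v:(u/10+230-.45,v/10+130-.45)
f("knob",k(262,272),132);f("knob",k(262,272),128)
a=lambda p,q: np.degrees(np.arctan2(*(q-p)[:2][::-1]))
P=R["pivot"]
for n in R: print(n,np.linalg.norm((R[n]-P)[:2]).round(1),a(P,R[n]).round(1))
```

```text
pivot [291.4  70.4] [ 522.7 -173.5  122. ] [ 523.3 -172.7  114.2]
pinL [260.6 113.6] [ 488.6 -147.2  107. ] [ 488.6 -147.2  106.7]
pinR [334.8 104.4] [ 499.7 -208.7  107. ] [ 499.7 -208.7  107.3]
quadcornerR [358.4 108.8] [ 497.1 -229.4   98. ] [ 495.6 -237.7   13.2]
corner-x-y [408.1 129.1] [ 476.9 -296.4   12. ] [ 476.8 -296.8   10.6]
primer [382.6   0.8] [ 581.7 -241.9   92. ] [ 581.9 -242.1   91.2]
knob [255.8 156.8] [ 456.5 -148.4  132. ] [ 456.4 -148.2  131.4]
knob [255.8 156.8] [ 455.8 -147.5  128. ] [ 456.4 -148.2  131.4]
pivot 0.0 0.0
pinL 43.1 142.4
pinR 42.0 -123.2
quadcornerR 61.4 -114.6
corner-x-y 131.2 -110.5
primer 90.3 -49.2
knob 71.8 158.8
```

Run:
```python
from h import *
p=cv2.imread("pics/wrist1.png")
cal=dict(calibration("wrist")); cal["world_from_camera"]=np.load("pics/wrist1T.npy"); d=np.load("pics/wrist1.npy")
c=cv2.resize(p[215:315,255:395],None,fx=5,fy=5,interpolation=cv2.INTER_CUBIC)
u=proj(cal,[429.69,-205.46,239.93]);print(u)
cv2.drawMarker(c,tuple(int(x) for x in (u+.5-[255,215])*5),(0,0,255),0,15)
cv2.imwrite("pics/tips.png",c)
T=cal["world_from_camera"]
from rig import sense
from scipy.spatial.transform import Rotation as Rr
s=sense();M=Rr.from_quat(s["ee_rot"],scalar_first=True).as_matrix()
for v in range(232,300,6):
    row=[]
    for uu in range(290,362,6):
        q=deproj(cal,(uu,v),d[v,uu]) if d[v,uu]>0 else None
        row.append("----" if q is None or q[2]<200 else "%d,%d,%d"%tuple((M.T@(q-s["eef_pos"])).round()))
    print(v," ".join(row))
```

```text
[325.56439588 254.2766853 ]
232 ---- ---- ---- ---- ---- ---- ---- ---- ---- ---- ---- ----
238 ---- ---- ---- ---- ---- ---- ---- ---- ---- ---- ---- ----
244 ---- ---- ---- ---- -8,9,-5 ---- -7,9,1 -7,9,3 -8,9,6 ---- ---- ----
250 ---- ---- ---- ---- -14,9,-5 -13,8,-2 -14,9,1 -13,8,3 -14,9,6 ---- ---- ----
256 ---- -12,5,-13 -11,5,-10 -12,5,-8 -19,9,-5 -19,9,-2 -20,9,1 -20,9,3 -20,9,6 -12,5,9 -11,4,12 ----
262 ---- -18,5,-12 -17,5,-10 -17,5,-7 -25,9,-4 -26,9,-2 -25,9,1 -25,9,3 -25,9,6 -17,5,9 -17,5,11 -17,5,14
268 ---- -22,5,-12 -22,5,-10 -23,5,-7 -30,9,-4 -30,9,-2 -30,9,1 -30,9,3 -30,9,5 ---- -23,5,11 -22,5,13
274 ---- -27,4,-12 -28,5,-9 -27,5,-7 -34,9,-4 -35,9,-2 -35,9,1 -34,9,3 -34,9,5 -27,5,8 -27,5,10 -28,5,13
280 ---- -41,10,-10 -42,11,-8 -41,10,-6 -38,9,-4 -38,8,-2 -37,8,1 -37,8,3 -40,10,5 -40,10,7 -40,10,9 -41,10,12
286 -45,10,-12 -46,11,-10 -48,12,-8 -48,12,-6 -45,10,-4 -37,6,-2 -38,6,1 -44,10,3 -45,10,5 -46,11,7 -47,12,9 -46,11,11
292 -49,10,-12 -49,11,-10 -49,11,-7 -48,10,-6 -49,11,-3 -42,6,-2 -38,3,1 -48,10,3 -49,11,5 -49,11,7 -49,10,9 -49,10,11
298 -52,10,-11 -52,10,-9 -52,10,-7 -52,11,-5 -53,11,-3 -45,5,-2 -38,1,1 -48,7,3 -52,11,5 -52,10,7 -52,10,9 -51,9,11
```

View pics/tips.png

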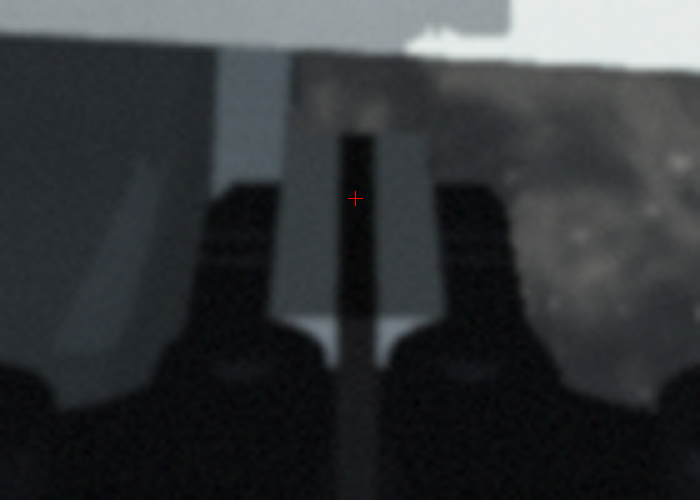

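The pads reach ±7 mm along the jaw axis at the tip. The finger backs reach about ±14 mm and start roughly 8 mm behind the tip. I'll plan the push so a finger back pushes on the knob's open-side face. A helper will convert world targets into jog numbers.

```bash
cat > plan.py <<'E'
import numpy as np
from rig import sense
from scipy.spatial.transform import Rotation as R
PIV=np.array([523,-173.]);AX=189.6
def tgt(th,off,z,r=78):
    f=np.deg2rad(AX)-0.6+th; u=np.array([np.cos(f),np.sin(f)]); t=np.array([-u[1],u[0]])
    return np.r_[PIV+r*u-off*t,z], f+np.pi
def Mat(yaw): # tool x down, y at yaw, z = x cross y
    x=np.array([0,0,-1.]);y=np.array([np.cos(yaw),np.sin(yaw),0]);return np.c_[x,y,np.cross(x,y)]
def cmd(P,yaw):
    s=sense();M=R.from_quat(s["ee_rot"],scalar_first=True).as_matrix()
    return (M.T@(P-s["eef_pos"])/300).round(3),(R.from_matrix(M.T@Mat(yaw)).as_rotvec()/.5).round(3)
def here():
    s=sense();M=R.from_quat(s["ee_rot"],scalar_first=True).as_matrix()
    print(round(s["time_s"],2),s["eef_pos"].round(1),"yaw",np.degrees(np.arctan2(M[1,1],M[0,1])).round(1),"F",s["force"].round(2),"T",s["wrist_torque"].round(2),"j6",s["joints"][5].round(2))
E
python3 - <<'E'
from plan import *
here()
for o,z in [(36,240),(36,104)]:
    print(tgt(0,o,z),cmd(*tgt(0,o,z)))
E
```

```text
1.42 [ 430. -205.  240.] yaw 3.5 F [ 0.39 -0.3   0.57] T [-0.05 -0.    0.  ] j6 0.82
(array([ 467.26791765, -107.62466063,  240.        ]), np.float64(5.850736915371042)) (array([ 0.   ,  0.144, -0.316]), array([ 0.986, -0.002,  0.001]))
(array([ 467.26791765, -107.62466063,  104.        ]), np.float64(5.850736915371042)) (array([ 0.454,  0.144, -0.316]), array([ 0.986, -0.002,  0.001]))
```

```bash
python3 -m jog '[{"linear":[0,0.144,-0.316],"rotation":[0.986,0,0],"grip":0},{"linear":[0,0.144,-0.316],"rotation":[0.986,0,0],"grip":0},{"linear":[0,0.144,-0.316],"rotation":[0.986,0,0],"grip":0},{"linear":[0,0.144,-0.316],"rotation":[0.986,0,0],"grip":0},{"linear":[0,0.144,-0.316],"rotation":[0.986,0,0],"grip":0},{"linear":[0.1,0.144,-0.316],"rotation":[0.986,0,0],"grip":0},{"linear":[0.2,0.144,-0.316],"rotation":[0.986,0,0],"grip":0},{"linear":[0.3,0.144,-0.316],"rotation":[0.986,0,0],"grip":0},{"linear":[0.4,0.144,-0.316],"rotation":[0.986,0,0],"grip":0},{"linear":[0.45,0.144,-0.316],"rotation":[0.986,0,0],"grip":0},{"linear":[0.454,0.144,-0.316],"rotation":[0.986,0,0],"grip":0},{"linear":[0.454,0.144,-0.316],"rotation":[0.986,0,0],"grip":0},{"linear":[0.454,0.144,-0.316],"rotation":[0.986,0,0],"grip":0}]' 20
python3 - <<'E'
from h import *
from plan import *
from rig import sense,capture
here()
for o,th in [(21.5,0),(21.5,.1)]:
    print(cmd(*tgt(th,o,104)))
for n in ["wrist","side"]:
    c=calibration(n); p,d=capture(n); cv2.imwrite(f"pics/{n}2.png",p[:,:,::-1] if n=="wrist" else cv2.resize(p[105:205,265:385,::-1],None,fx=6,fy=6,interpolation=cv2.INTER_CUBIC)); np.save(f"pics/{n}2.npy",d); np.save(f"pics/{n}2T.npy",c["world_from_camera"])
E
```

```text
time_s: 2.5
eef_pos: [467.9, -108.1, 105.1]
ee_rot: [0.381, 0.596, 0.381, -0.595]
force: [-0.7, 0.4, -0.3]
grip_width: 0.003
2.5 [ 467.9 -108.1  105.1] yaw -24.8 F [-0.69  0.38 -0.33] T [-0.02  0.02  0.02] j6 1.53
(array([ 0.004, -0.003,  0.048]), array([ 0.   , -0.002, -0.003]))
(array([ 0.004, -0.009,  0.074]), array([-0.2  , -0.001, -0.003]))
```

View pics/wrist2.png

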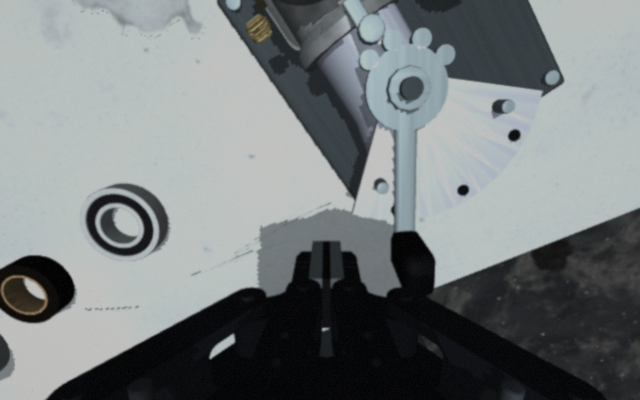

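View pics/side2.png

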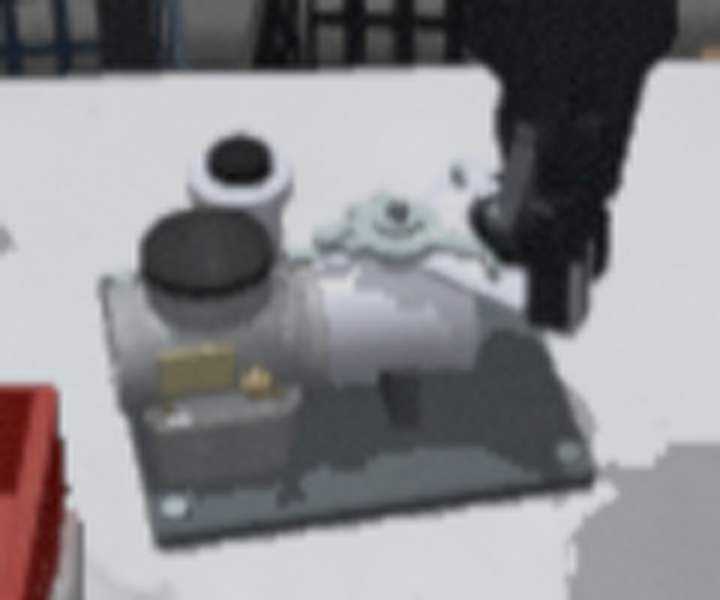

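The fingers are down on the open side of the knob, about 14 mm from its face, and the wrist view shows the lever lined up with the tool. Next I'll work out the arc waypoints.

Run:
```python
from plan import *
for th in [0,.05,.1,.15,.2,.25,.3,.35,.4,.45]:
    print(th,*cmd(*tgt(th,21.5,104)))
```

```text
0 [ 0.004 -0.003  0.048] [ 0.    -0.002 -0.004]
0.05 [ 0.004 -0.006  0.061] [-0.1   -0.001 -0.004]
0.1 [ 0.004 -0.008  0.075] [-0.2   -0.001 -0.004]
0.15 [ 0.004 -0.01   0.088] [-0.3   -0.001 -0.004]
0.2 [ 0.004 -0.012  0.101] [-0.4   -0.001 -0.004]
0.25 [ 0.004 -0.012  0.115] [-0.5   -0.001 -0.004]
0.3 [ 0.004 -0.012  0.128] [-0.6   -0.001 -0.004]
0.35 [ 0.004 -0.011  0.142] [-0.7   -0.001 -0.004]
0.4 [ 0.004 -0.01   0.155] [-0.8   -0.001 -0.004]
0.45 [ 0.004 -0.008  0.168] [-0.9   -0.001 -0.004]
```

```bash
python3 -m jog '[{"linear":[0.004,-0.001,0.024],"rotation":[0,0,0],"grip":0},{"linear":[0.004,-0.003,0.048],"rotation":[0,0,0],"grip":0},{"linear":[0.004,-0.006,0.061],"rotation":[-0.1,0,0],"grip":0},{"linear":[0.004,-0.008,0.075],"rotation":[-0.2,0,0],"grip":0},{"linear":[0.004,-0.01,0.088],"rotation":[-0.3,0,0],"grip":0},{"linear":[0.004,-0.012,0.101],"rotation":[-0.4,0,0],"grip":0},{"linear":[0.004,-0.012,0.115],"rotation":[-0.5,0,0],"grip":0},{"linear":[0.004,-0.012,0.128],"rotation":[-0.6,0,0],"grip":0},{"linear":[0.004,-0.012,0.128],"rotation":[-0.6,0,0],"grip":0}]'
python3 - <<'E'
from h import *
from plan import *
from rig import sense,capture
here()
for th in [.3,.4,.5,.6,.7,.8]:
    print(th,*cmd(*tgt(th,21.5,104)))
for n in ["wrist","side"]:
    c=calibration(n); p,d=capture(n); cv2.imwrite(f"pics/{n}3.png",p[:,:,::-1] if n=="wrist" else cv2.resize(p[105:205,265:385,::-1],None,fx=6,fy=6,interpolation=cv2.INTER_CUBIC)); np.save(f"pics/{n}3T.npy",c["world_from_camera"])
E
```

```text
time_s: 3.35
eef_pos: [448.3, -142.4, 104.4]
ee_rot: [0.467, 0.532, 0.465, -0.531]
force: [0.1, 0.4, -0.2]
grip_width: 0.0
3.35 [ 448.3 -142.4  104.4] yaw -7.5 F [ 0.12  0.38 -0.15] T [ 0.01 -0.02 -0.03] j6 1.14
0.3 [ 0.001  0.    -0.003] [ 0.002  0.    -0.005]
0.4 [ 0.001 -0.006  0.023] [-0.198  0.001 -0.005]
0.5 [ 0.001 -0.009  0.05 ] [-0.398  0.001 -0.005]
0.6 [ 0.001 -0.009  0.077] [-0.598  0.001 -0.005]
0.7 [ 0.001 -0.007  0.104] [-0.798  0.001 -0.005]
0.8 [ 0.001 -0.002  0.13 ] [-0.998  0.002 -0.005]
```

View pics/wrist3.png

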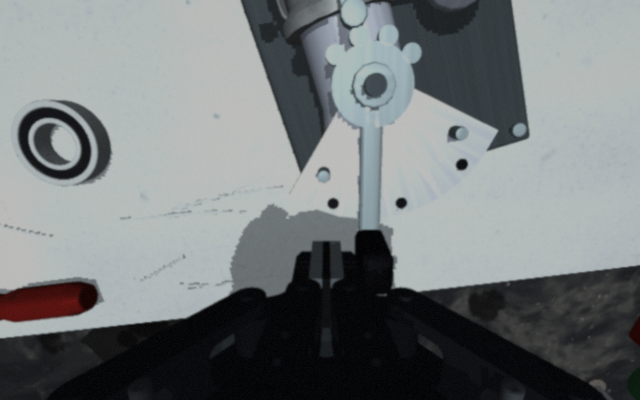

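The lever is following the finger, and the finger back touches the knob at about (362,260). The angle is about 0.3 and the force is low. Continuing past half choke.

```bash
python3 -m jog '[{"linear":[0.001,-0.004,0.01],"rotation":[-0.1,0,0],"grip":0},{"linear":[0.001,-0.006,0.023],"rotation":[-0.2,0,0],"grip":0},{"linear":[0.001,-0.008,0.036],"rotation":[-0.3,0,0],"grip":0},{"linear":[0.001,-0.009,0.05],"rotation":[-0.4,0,0],"grip":0},{"linear":[0.001,-0.009,0.063],"rotation":[-0.5,0,0],"grip":0},{"linear":[0.001,-0.009,0.077],"rotation":[-0.6,0,0],"grip":0},{"linear":[0.001,-0.008,0.09],"rotation":[-0.7,0,0],"grip":0},{"linear":[0.001,-0.007,0.104],"rotation":[-0.8,0,0],"grip":0},{"linear":[0.001,-0.007,0.104],"rotation":[-0.8,0,0],"grip":0}]'
python3 - <<'E'
from h import *
from plan import *
from rig import sense,capture
here()
for th in [.7,.8,.9,1,1.1,1.15,1.2]:
    print(th,*cmd(*tgt(th,21.5,104)))
for n in ["wrist"]:
    p,d=capture(n); cv2.imwrite(f"pics/{n}4.png",p[:,:,::-1])
E
```

```text
time_s: 4.2
eef_pos: [442.2, -172.9, 104.0]
ee_rot: [0.563, 0.43, 0.561, -0.429]
force: [1.0, -0.3, 0.3]
grip_width: 0.002
4.2 [ 442.2 -172.9  104. ] yaw 15.2 F [ 1.03 -0.26  0.34] T [-0.   -0.03 -0.01] j6 0.68
0.7 [ 0. -0. -0.] [-0.004  0.002 -0.004]
0.8 [ 0.    -0.006  0.026] [-0.204  0.002 -0.004]
0.9 [ 0.    -0.009  0.053] [-0.404  0.003 -0.004]
1 [ 0.   -0.01  0.08] [-0.604  0.003 -0.004]
1.1 [ 0.    -0.007  0.107] [-0.804  0.003 -0.004]
1.15 [ 0.    -0.005  0.12 ] [-0.904  0.003 -0.004]
1.2 [ 0.    -0.002  0.133] [-1.004  0.003 -0.004]
```

View pics/wrist4.png

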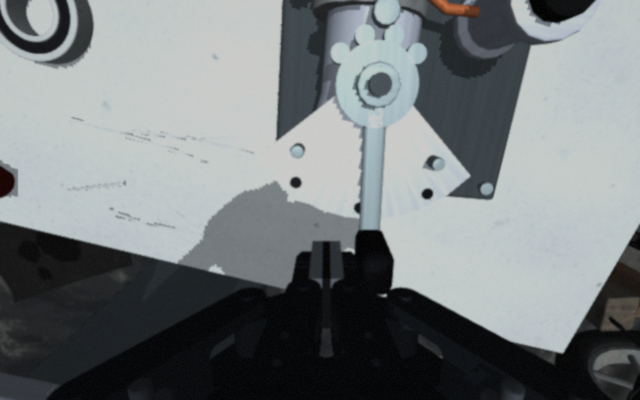

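The lever is just past the half-choke detent, at about 0.7. Next I'll push to about 1.17 and watch the force.

```bash
python3 -m jog '[{"linear":[0,-0.003,0.013],"rotation":[-0.1,0,0],"grip":0},{"linear":[0,-0.006,0.026],"rotation":[-0.2,0,0],"grip":0},{"linear":[0,-0.008,0.04],"rotation":[-0.3,0,0],"grip":0},{"linear":[0,-0.009,0.053],"rotation":[-0.4,0,0],"grip":0},{"linear":[0,-0.01,0.066],"rotation":[-0.5,0,0],"grip":0},{"linear":[0,-0.01,0.08],"rotation":[-0.6,0,0],"grip":0},{"linear":[0,-0.009,0.093],"rotation":[-0.7,0,0],"grip":0},{"linear":[0,-0.007,0.107],"rotation":[-0.8,0,0],"grip":0},{"linear":[0,-0.005,0.12],"rotation":[-0.9,0,0],"grip":0},{"linear":[0,-0.004,0.125],"rotation":[-0.94,0,0],"grip":0},{"linear":[0,-0.004,0.125],"rotation":[-0.94,0,0],"grip":0}]'
python3 - <<'E'
from h import *
from plan import *
from rig import sense,capture
here()
for th in [1.15,1.2,1.22]:
    print(th,*cmd(*tgt(th,21.5,104)))
for n in ["wrist"]:
    p,d=capture(n); cv2.imwrite(f"pics/{n}5.png",p[:,:,::-1])
E
```

```text
time_s: 5.17
eef_pos: [450.8, -209.1, 104.0]
ee_rot: [0.647, 0.288, 0.645, -0.288]
force: [0.1, -0.3, -0.2]
grip_width: -0.004
5.17 [ 450.8 -209.1  104. ] yaw 41.9 F [ 0.1 -0.3 -0.2] T [-0.04 -0.01  0.05] j6 0.17
1.15 [ 0.     0.001 -0.004] [ 0.028  0.004 -0.003]
1.2 [ 0.    -0.003  0.009] [-0.072  0.004 -0.003]
1.22 [ 0.    -0.004  0.014] [-0.112  0.004 -0.003]
```

View pics/wrist5.png

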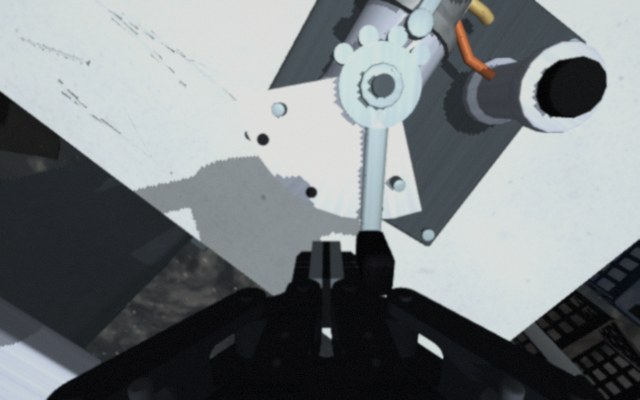

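The lever is now next to the full-choke pin at about (397,183). I'll nudge it a few millimetres further to confirm the hard stop by force.

```bash
python3 -m jog '[{"linear":[0,-0.003,0.007],"rotation":[-0.06,0,0],"grip":0},{"linear":[0,-0.003,0.012],"rotation":[-0.1,0,0],"grip":0},{"linear":[0,-0.003,0.012],"rotation":[-0.1,0,0],"grip":0}]'
python3 - <<'E'
from plan import *
here()
E
python3 - <<'E'
from h import *
cal=calibration("wrist")
from rig import capture
p,d=capture("wrist"); cv2.imwrite("pics/wrist6.png",p[:,:,::-1]); 
cv2.imwrite("pics/wrist6c.png",cv2.resize(p[30:230,330:630,::-1],None,fx=2.6,fy=2.6,interpolation=cv2.INTER_CUBIC))
np.save("pics/w6T.npy",cal["world_from_camera"])
E
```

```text
time_s: 5.47
eef_pos: [452.5, -212.2, 104.0]
ee_rot: [0.653, 0.272, 0.652, -0.272]
force: [-0.1, 1.2, -0.1]
grip_width: 0.002
5.47 [ 452.5 -212.2  104. ] yaw 44.7 F [-0.08  1.17 -0.08] T [ 0.01  0.03 -0.08] j6 0.12
```

View pics/wrist6c.png

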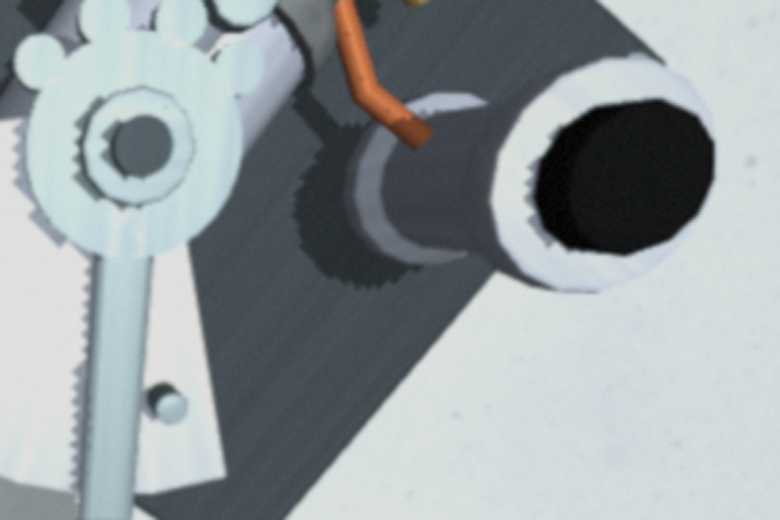

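```bash
python3 -m jog '[{"linear":[0,0,0.006],"rotation":[-0.03,0,0],"grip":0},{"linear":[0,0,0.012],"rotation":[-0.05,0,0],"grip":0},{"linear":[0,0,0.012],"rotation":[-0.05,0,0],"grip":0}]'
python3 - <<'E'
from plan import *
from h import *
here()
cal=dict(calibration("wrist"));cal["world_from_camera"]=np.load("pics/w6T.npy")
print(ray(cal,(641/2.6+330-.3,177/2.6+30-.3),92), ray(cal,(141/2.6+330-.3,146/2.6+30-.3),122))
E
```

```text
time_s: 5.77
eef_pos: [454.0, -213.8, 103.9]
ee_rot: [0.655, 0.265, 0.657, -0.263]
force: [-7.1, 5.2, 6.3]
grip_width: -0.001
5.77 [ 454.  -213.8  103.9] yaw 46.2 F [-7.12  5.19  6.33] T [ 0.7   1.08 -0.03] j6 0.09
[ 587.03062379 -241.96087221   92.        ] [ 522.52851013 -171.63627631  122.        ]
```

The force now reads about 9 N sideways, so the lever is on the hard stop. I'll back straight off, rise, and check that it stays.

```bash
python3 -m jog '[{"linear":[0,0,-0.04],"rotation":[0,0,0],"grip":0},{"linear":[0,0,-0.08],"rotation":[0,0,0],"grip":0},{"linear":[-0.05,0,-0.09],"rotation":[0,0,0],"grip":0},{"linear":[-0.15,0,-0.1],"rotation":[0,0,0],"grip":0},{"linear":[-0.27,0,-0.1],"rotation":[0,0,0],"grip":0},{"linear":[-0.3,0,-0.1],"rotation":[0,0,0],"grip":0},{"linear":[-0.3,0,-0.1],"rotation":[0,0,0],"grip":0}]'
python3 - <<'E'
from plan import *
from h import *
from rig import capture
here()
cal=calibration("wrist");np.save("pics/w7T.npy",cal["world_from_camera"])
p,d=capture("wrist"); cv2.imwrite("pics/wrist7.png",p[:,:,::-1])
p,d=capture("side"); cv2.imwrite("pics/side7.png",cv2.resize(p[105:205,265:385,::-1],None,fx=6,fy=6,interpolation=cv2.INTER_CUBIC))
for z in (180,105): print(cmd(np.array([587,-241.5,z]),np.deg2rad(46.2)))
E
```

```text
time_s: 6.35
eef_pos: [433.5, -194.0, 196.5]
ee_rot: [0.657, 0.264, 0.655, -0.264]
force: [0.9, 0.7, 0.2]
grip_width: -0.001
6.35 [ 433.5 -194.   196.5] yaw 46.2 F [0.93 0.73 0.2 ] T [ 0.04  0.   -0.03] j6 0.1
(array([0.042, 0.241, 0.484]), array([-0.002, -0.006, -0.001]))
(array([0.292, 0.241, 0.485]), array([-0.002, -0.006, -0.001]))
```

View pics/wrist7.png

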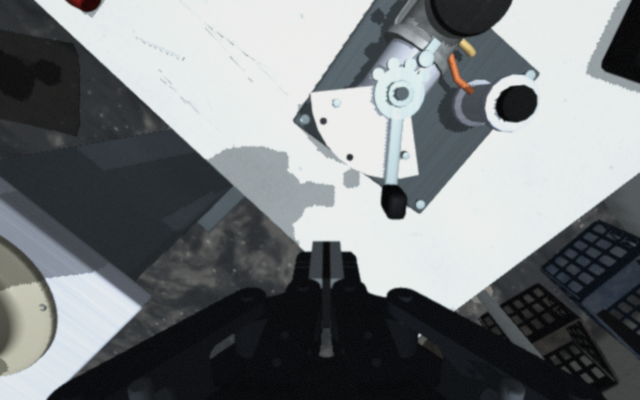

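View pics/side7.png

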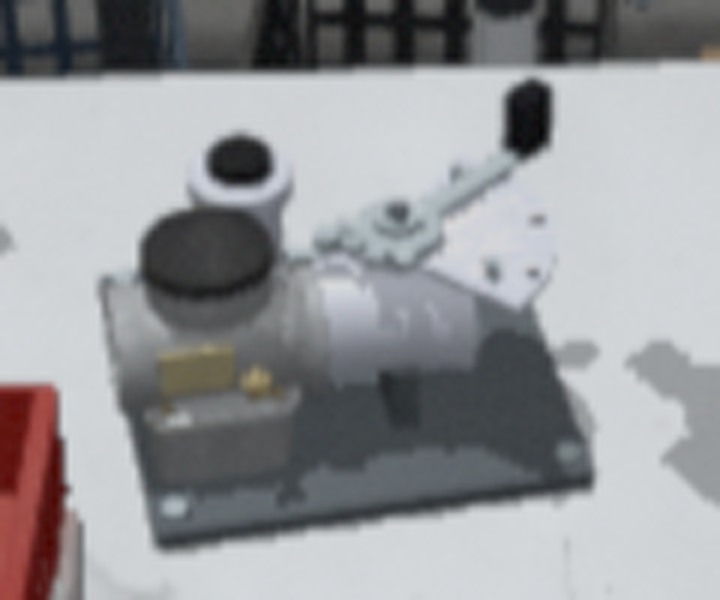

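The lever stays at full choke by itself: the knob is at (395,200) in the wrist view, and the stand corners haven't moved in the side view. Now I'll move over the primer.

```bash
python3 -m jog '[{"linear":[0.02,0.12,0.24],"rotation":[0,0,0],"grip":0},{"linear":[0.042,0.241,0.485],"rotation":[0,0,0],"grip":0},{"linear":[0.042,0.241,0.485],"rotation":[0,0,0],"grip":0},{"linear":[0.042,0.241,0.485],"rotation":[0,0,0],"grip":0},{"linear":[0.042,0.241,0.485],"rotation":[0,0,0],"grip":0},{"linear":[0.042,0.241,0.485],"rotation":[0,0,0],"grip":0},{"linear":[0.15,0.241,0.485],"rotation":[0,0,0],"grip":0},{"linear":[0.25,0.241,0.485],"rotation":[0,0,0],"grip":0},{"linear":[0.292,0.241,0.485],"rotation":[0,0,0],"grip":0},{"linear":[0.292,0.241,0.485],"rotation":[0,0,0],"grip":0},{"linear":[0.292,0.241,0.485],"rotation":[0,0,0],"grip":0}]'
python3 - <<'E'
from plan import *
from h import *
from rig import capture
here()
p,d=capture("wrist"); cv2.imwrite("pics/wrist8.png",p[:,:,::-1])
p,d=capture("side"); cv2.imwrite("pics/side8.png",cv2.resize(p[105:205,265:385,::-1],None,fx=6,fy=6,interpolation=cv2.INTER_CUBIC))
for z in (92,86,84.5): print(cmd(np.array([587,-241.5,z]),np.deg2rad(46.2)))
E
```

```text
time_s: 7.37
eef_pos: [586.3, -241.2, 105.0]
ee_rot: [0.655, 0.265, 0.657, -0.263]
force: [-0.0, 0.1, 1.1]
grip_width: 0.004
7.37 [ 586.3 -241.2  105. ] yaw 46.1 F [-0.04  0.13  1.09] T [0.02 0.03 0.04] j6 0.19
(array([ 0.049, -0.   , -0.001]), array([-0.002, -0.002, -0.002]))
(array([ 0.069, -0.   , -0.001]), array([-0.002, -0.002, -0.002]))
(array([ 0.074, -0.   , -0.001]), array([-0.002, -0.002, -0.002]))
```

View pics/wrist8.png

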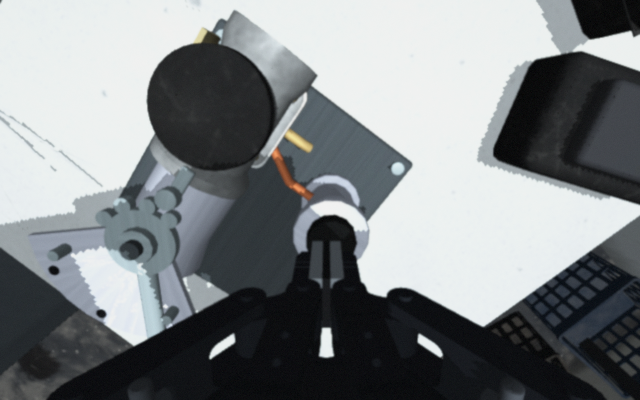

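View pics/side8.png

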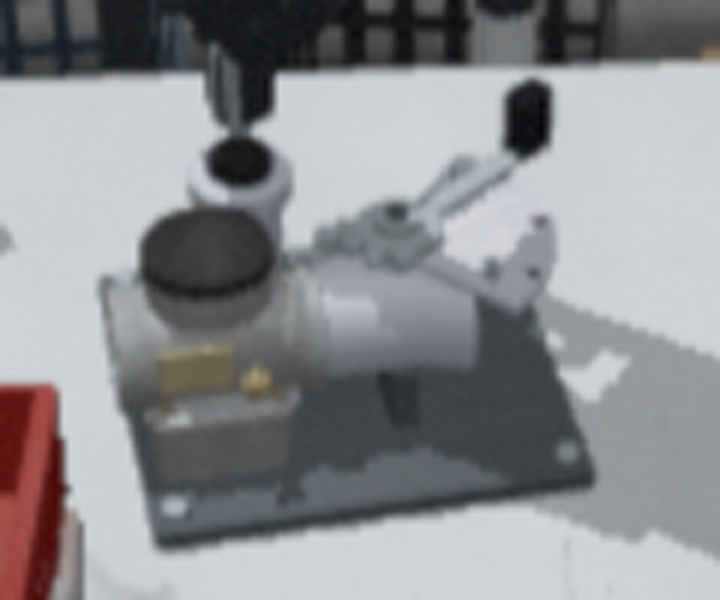

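The fingertips sit centred above the primer in both views. I'll press down slowly and watch the vertical force.

```bash
python3 -m jog '[{"linear":[0.03,0,0],"rotation":[0,0,0],"grip":0},{"linear":[0.045,0,0],"rotation":[0,0,0],"grip":0},{"linear":[0.055,0,0],"rotation":[0,0,0],"grip":0},{"linear":[0.06,0,0],"rotation":[0,0,0],"grip":0},{"linear":[0.06,0,0],"rotation":[0,0,0],"grip":0}]'
python3 -c "
from plan import *
here()"
python3 -m jog '[{"linear":[0.005,0,0],"rotation":[0,0,0],"grip":0},{"linear":[0.009,0,0],"rotation":[0,0,0],"grip":0},{"linear":[0.009,0,0],"rotation":[0,0,0],"grip":0}]'
python3 -c "
from plan import *
here()"
```

```text
time_s: 7.88
eef_pos: [587.3, -241.8, 88.7]
ee_rot: [0.656, 0.265, 0.656, -0.264]
force: [-1.2, 0.1, 3.4]
grip_width: -0.003
7.88 [ 587.3 -241.8   88.7] yaw 46.1 F [-1.18  0.09  3.43] T [ 0.08  0.22 -0.01] j6 0.19
time_s: 8.13
eef_pos: [587.3, -241.8, 86.2]
ee_rot: [0.656, 0.265, 0.656, -0.264]
force: [-0.0, 0.3, 4.7]
grip_width: 0.0
8.13 [ 587.3 -241.8   86.2] yaw 46.1 F [-0.02  0.34  4.73] T [ 0.14  0.34 -0.01] j6 0.19
```

At 86.2 mm the force is about 4.7 N, close to fully down. I'll press on until I feel the bottom.

```bash
python3 -m jog '[{"linear":[0.003,0,0],"rotation":[0,0,0],"grip":0},{"linear":[0.006,0,0],"rotation":[0,0,0],"grip":0},{"linear":[0.006,0,0],"rotation":[0,0,0],"grip":0}]'
python3 - <<'E'
from plan import *
from h import *
from rig import capture
here()
p,d=capture("side"); cv2.imwrite("pics/side9.png",cv2.resize(p[105:205,265:385,::-1],None,fx=6,fy=6,interpolation=cv2.INTER_CUBIC))
E
```

```text
time_s: 8.38
eef_pos: [587.4, -241.8, 85.9]
ee_rot: [0.656, 0.264, 0.656, -0.264]
force: [-6.1, 3.1, 13.0]
grip_width: 0.001
8.38 [ 587.4 -241.8   85.9] yaw 46.2 F [-6.11  3.09 12.96] T [0.44 1.02 0.05] j6 0.19
```

View pics/side9.png

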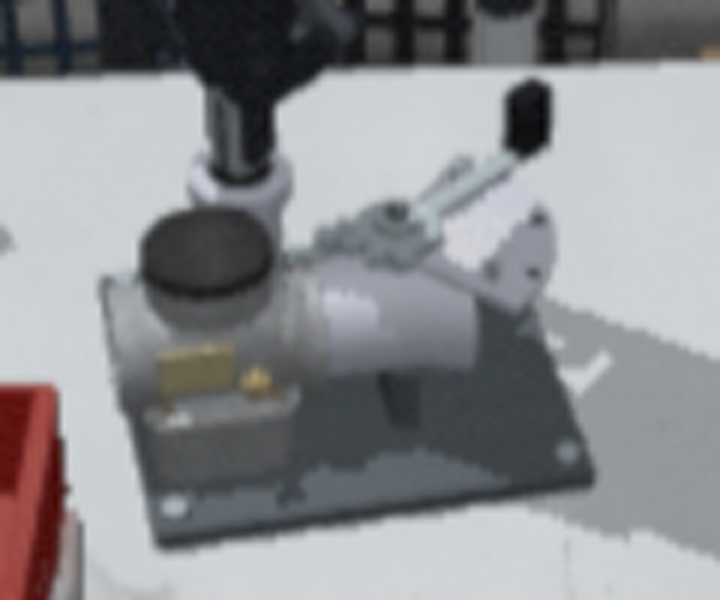

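It bottomed out: the force jumped to 13 N with almost no further travel. Now I'll release straight up and check.

```bash
python3 -m jog '[{"linear":[-0.02,0,0],"rotation":[0,0,0],"grip":0},{"linear":[-0.06,0,0],"rotation":[0,0,0],"grip":0},{"linear":[-0.15,0,0],"rotation":[0,0,0],"grip":0},{"linear":[-0.27,0,0],"rotation":[0,0,0],"grip":0},{"linear":[-0.4,-0.1,0],"rotation":[0,0,0],"grip":0},{"linear":[-0.5,-0.2,0],"rotation":[0,0,0],"grip":0},{"linear":[-0.5,-0.3,0],"rotation":[0,0,0],"grip":0},{"linear":[-0.5,-0.3,0],"rotation":[0,0,0],"grip":0},{"linear":[-0.5,-0.3,0],"rotation":[0,0,0],"grip":0},{"linear":[-0.5,-0.3,0],"rotation":[0,0,0],"grip":0},{"linear":[-0.5,-0.3,0],"rotation":[0,0,0],"grip":0},{"linear":[-0.5,-0.3,0],"rotation":[0,0,0],"grip":0}]'
python3 - <<'E'
from plan import *
from h import *
from rig import capture
here()
cal=calibration("wrist");np.save("pics/w10T.npy",cal["world_from_camera"])
p,d=capture("wrist"); cv2.imwrite("pics/wrist10.png",p[:,:,::-1]);np.save("pics/wrist10.npy",d)
p,d=capture("side"); cv2.imwrite("pics/side10f.png",p[:,:,::-1]);cv2.imwrite("pics/side10.png",cv2.resize(p[105:205,265:385,::-1],None,fx=6,fy=6,interpolation=cv2.INTER_CUBIC))
c=calibration("side")
for u,v in [(304,131),(305,132),(304,132)]: print(deproj(c,(u,v),d[v,u]).round(1))
E
```

```text
time_s: 9.43
eef_pos: [525.4, -305.9, 235.3]
ee_rot: [0.656, 0.264, 0.656, -0.263]
force: [-0.5, 0.1, -0.4]
grip_width: -0.004
9.43 [ 525.4 -305.9  235.3] yaw 46.2 F [-0.54  0.14 -0.42] T [ 0.03  0.06 -0.01] j6 0.04
[ 589.6 -237.7   93.7]
[ 587.2 -236.7   91.3]
[ 589.6 -235.8   92. ]
```

View pics/wrist10.png

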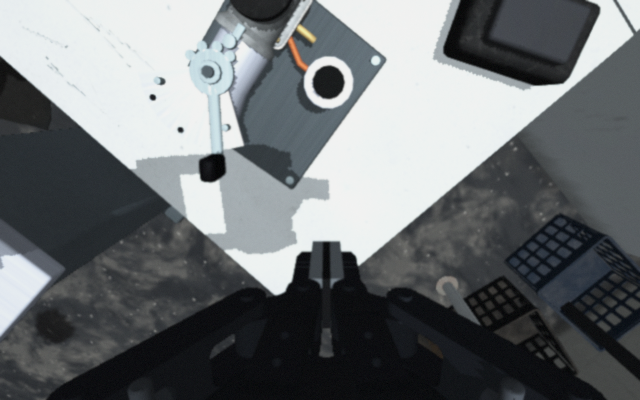

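View pics/side10f.png

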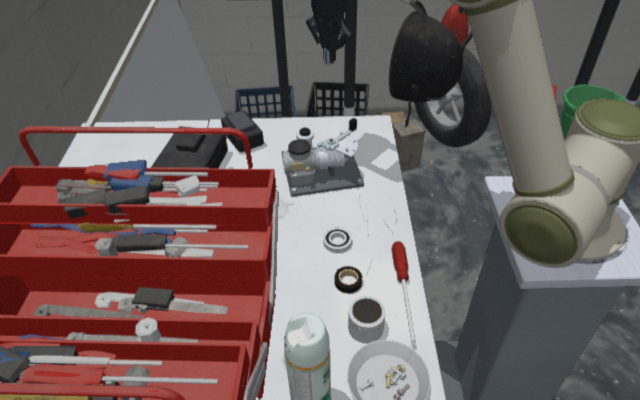

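View pics/side10.png

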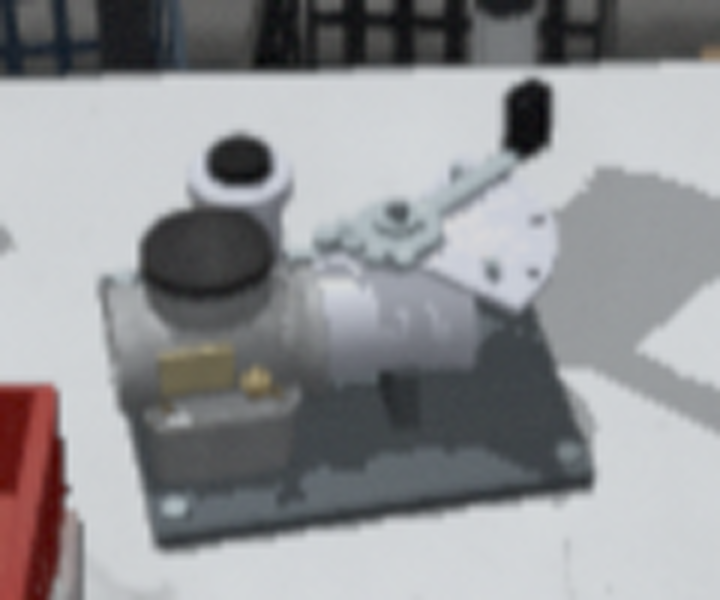

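The primer is back up, with its top at about 92 mm in depth. The lever is at full choke, and the stand, bearing, tape and piston are where they were. I'll check the lever angle in numbers, then hand in.

Run:
```python
from h import *
from rig import finish_job
cal=dict(calibration("wrist"));cal["world_from_camera"]=np.load("pics/w10T.npy");d=np.load("pics/wrist10.npy")
k=ray(cal,(211,167),128);pv=ray(cal,(209,71.5),122);v=(k-pv)[:2]
print(k,pv,np.linalg.norm(v),"theta",(np.arctan2(v[1],v[0])%(2*np.pi))-np.deg2rad(189.6)+.6, "primer z",deproj(cal,(328,82),d[82,328]))
print(finish_job())
```

```text
[ 474.13766793 -225.53376205  128.        ] [ 526.37303458 -176.45435604  122.        ] 71.67511160538658 theta 1.186706570596546 primer z [ 586.84534043 -242.63108922   93.32300396]
the job is handed in; nothing more can be done
None
```

The choke lever is at full choke and staying there by itself, and the primer has been pressed right down and let up again. I've handed the job in after about 9.5 s of robot time.

- **Choke:** I pushed the knob's open-side face with the back of the shut fingers, past half choke to the hard stop, where the force rose to about 9 N sideways. I never pinched the knob. After backing off, the lever measured about 1.19 rad.
- **Primer:** I pressed it until it bottomed out at about 6 mm of travel, where the force rose from 4.7 to 13 N. Then I rose straight up. Depth readings put the button top at about 92–93 mm, so it is fully back up.
- **Surroundings:** In the last pictures the stand, piston, bearing and tape roll are where they started, and the arm is clear with only sensor noise on the force reading.
- **Disagreement:** The carburettor cap appeared about 15 mm off the position you gave, towards +y in the side camera. The pivot, stop pins and primer agreed between cameras to a few millimetres, so I worked from those. Nothing touched the cap.

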